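# Blank off the glaze feed fitting with a cam-arm coupling

## Robot

A 6-joint arm with a two-finger parallel gripper is mounted at the origin on a cart in front of the work surface, level with it; the furniture and walls round the work are solid. World frame = base frame: x ahead of the robot, y to its left, z up, the work surface at z = 0. Lengths are in m, angles in rad, forces in N, time in s.
With the tool pointing down it reaches from about 0.25 to 0.775 m from the base axis. Payload 4 kg.
Tool frame: the origin (TCP) lies between the finger pads; the fingertips stand 25 mm ahead of it and the grasp point (between the pads) lies 6 mm ahead of it (robot.tip_reach is the z of the fingertips in the tool frame, in m); z points along the fingers, y is the line along which they close (so a half turn about z gives the same grasp; the last joint's range is limited). The gripper opens to 94 mm and grips with 3 to 60 N. Pads are 16 mm wide; open, the fingers measure 119 mm over their backs; the gripper's body (75 mm by 177 mm) begins 78 mm behind the grasp point.
Start: joints at [1.118, 0.087, 1.371, -0, 1.684, -0.103], TCP at [0.189, 0.517, 0.231] pointing down, gripper open.
Joint ranges: [-3.1, 3.1], [-0.76, 2.03], [0.27, 2.55], [-1.08, 4.22], [0.17, 2.65], [-2.57, 2.57]. Speed limits (rad/s): [2.79, 2.79, 3.14, 3.14, 3.14, 3.14].

## Interface

Orientations are given as [roll, pitch, yaw] about the fixed x, y, z axes, in that order (R = Rz(yaw) Ry(pitch) Rx(roll)).
In Python, from bench import robot gives the robot as it stands. The module is installed in compiled form; this text tells all that it offers.
- The arm moves only by the shell command python3 -m handwheel 'ROWS'. ROWS is JSON, a list of rows, each a list of 3 entries, a list of its own where there are three numbers: the turn, a rotation vector about the world's x, y, z in units of 90 degrees (1.0 is 90 degrees), then the shift along the world's x, y, z in units of 0.05 m (1.0 is 0.05 m), then the closure, from 0 (fully open) to 1 (shut). A call has 1 to 5 rows; each row shifts and turns the commanded pose from where the row before left it; what a row does not reach is not made up. A row lasts 1/10 s, in which the tool goes at most 50 mm and 8.59 degrees, less where a joint would pass 70% of its speed; a pose out of reach is approached as far as the arm can. A call with a number of a shift or a turn outside -1 to 1 is refused whole. A call with a gripper value outside its range is refused whole. The fingers move at their own pace and stop on an object; the grip force is fixed at half the most. Time passes only in rows, so rows that do not move let the fingers close. It gives the time, the measured TCP pose, the force, the opening and the grip force at its end, in the units of the state.
- robot.get_obs(): the state, without advancing time (a new reading comes with each control period).
- robot.snapshot(name): name is "side" or "top" or "wrist"; returns (picture, depth): 384x512x3 uint8, red, green, blue; 384x512 float32, m along the optical axis (not along the pixel's ray), 0 where there is no reading.
- robot.calibration(name): a dict with "mtx" (3x3 intrinsics, pixels), "D" ([k1, k2, p1, p2, k3] as OpenCV has them; the pictures are not rectified), "extrinsics" (4x4, takes a point from camera to world coordinates); the wrist camera has in their place "hand_eye" (4x4, takes a point from camera to tool coordinates, whose origin is the TCP and whose axes are the flange's). Camera axes: x right, y down, z forward; pixel columns grow to the right and rows downward; lengths in m; the calibration is good to about 2 mm. A picture is of the moment at which its call begins: read the wrist's pose just before it. calibration takes no time and is no camera call.
- robot.close_job(): hands the job in; it is judged then, once.
Trained networks look in the newest picture that a camera, given by its name, has taken for a name from the list of things; names that differ only in an ending like _2 or _b are one class to them, and where a whole thing is asked for, a point or a joint stands for the part that bears it (a point fixed in the world has none). Each returns a list of dicts, best first, with "p" (0 to 1); they miss things now and then, are a little off and sometimes report something else, mostly with a low value. They report only what shows in the picture. A call takes as long as a camera call.
- robot.boxes_of(query, camera): "bbox" ([left, top, right, bottom] in pixels, round what is visible of it).
The state is a dict: "time": time; "joint_positions": joint angles; "qvel": joint speeds; "joint_torque": joint torques, N m; "tool_pos": TCP position; "ee_rot": TCP orientation; "wrist_force": force on the tool from outside, world axes, zero at the start; "wrist_torque": the same for the moment, N m; "width": finger opening in m; "finger_force": force on a finger pad.
Only numpy, scipy, OpenCV 4.12 (cv2) and the standard library are available. Lean on these libraries where they do the work, as an engineer would, in place of code of your own. Each camera call takes 0.05 s, during which the arm holds its last target. There are 200 camera calls.

## Task

The glaze feed fitting has to be blanked off for the wash-down. Stand the lying coupling up on its mouth on the bare table, let go of it there, then take it afresh and push it, both cam arms still up, fully home over the grooved adaptor between the two guard hoops, arms pointing out through the open sides. Then swing its two cam arms fully down one after the other to lock it, let go, and leave the cups, bowl, sieve and everything else standing where they are.

Things in the scene. Friction and masses are not known exactly. Their poses are not given: they have to be found in the camera images.
- coupling: Loose plain aluminium coupling, 118 mm long, about 0.34 kg: round cup 62 mm wide, 58 mm long, bore 49 mm wide and 48 mm deep, with a square shank behind. Origin: centre of the open mouth; z runs from the mouth along the axis to the shank (up when it stands on its mouth); y points to cam arm a. It starts lying on a flat (35 mm from the axis at +x and -x), axis level, arms out sideways.
- shank (a point): Point on the coupling's axis, 95 mm from the mouth, in its solid shank: 34 x 34 mm square, faces along the coupling's x and y, from 58 to 118 mm behind the mouth. Clear of both arms. Same axes as the coupling.
- cam_a (a joint): Steel cam arm at the coupling's +y side. 0 rad: raised 40 degrees above straight out sideways (coupling standing on its mouth); grows as it swings outward and down; 0.70 straight out; stop at 2.094, fully down, 80 degrees below straight out. Stays where left (friction 0.07 N m). Its lobe enters the adaptor's groove as it comes down; blocked if the coupling is not home.
- pivot_a (a point): Pivot of cam arm a, pin parallel to the coupling's x, 36 mm from the axis at +y and 27 mm from the mouth. The arm's centre line starts here: 70 mm long, 14 mm wide, 9 mm thick, plus a small wire loop out to 78 mm.
- cam_b (a joint): The same arm at the coupling's -y side; same joint values.
- pivot_b (a point): Pivot of cam arm b, 36 mm from the axis at -y and 27 mm from the mouth; the same arm.
- fitting: Fixed feed fitting: grey foot 150 (x) x 110 (y) x 25 mm, origin at the centre of its underside on the table, z up. In the middle stands the aluminium adaptor, 46 mm wide, with a groove 24 mm high and 30 mm wide, its top 128 mm above the table and bevelled to 34 mm. When the coupling is home its mouth is 80 mm above the table.
- adaptor_top (a point): Centre of the adaptor's top face, 128 mm above the table; same axes as the fitting. When the coupling is home its origin is 48 mm below this point.
- hoops (a point): Point on the adaptor's axis at the height of the guard hoops' top bars. The two hoops of 10 mm round bar stand at x = +53 and -53 mm of the fitting, each 68 mm wide along y (bar centres), top edge 199 mm above the table. The sides at +y and -y are open; the arms must point there.
- cup_pale: Bystander: pale unglazed cup, 64 mm wide, 79 mm high; origin at the centre of its foot.
- cup_pink: Bystander: pinkish unglazed cup, 69 mm wide, 85 mm high; origin at the centre of its foot.
- bowl: Bystander: unglazed bowl, 111 mm wide, 53 mm high; origin at the centre of its foot.
- sieve: Bystander: round test sieve, 97 mm wide, 32 mm high; origin at the centre of its underside.

How it is judged:
On the way, in this order (a step that is already met when the one before it is completed fails the run):
1. the coupling stands on its mouth on the table, let go (angle between coupling's own z axis and vertical below 0.08 rad and height (world z) of coupling below 0.008 m and contact force between the fingers and coupling below 0.1 N and linear speed of coupling below 0.02 m/s), for 0.2 s.
2. the coupling is fully home on the adaptor, both arms still up (not below straight out) (z of coupling in the frame of adaptor_top below -0.0445 m and horizontal distance between coupling and adaptor_top below 0.005 m and angle between coupling's own z axis and vertical below 0.08 rad and value of joint each of cam_a, cam_b below 0.8 rad), for 0.2 s.
3. one arm is fully down while the other is still up (((value of joint cam_a above 1.9 rad and value of joint cam_b below 0.9 rad) or (value of joint cam_b above 1.9 rad and value of joint cam_a below 0.9 rad))), for 0.1 s.
At the end, for the whole second after the job is handed in: The coupling sits fully home on the adaptor (its mouth within 3.5 mm of full depth, within 5 mm of the adaptor's axis, upright within 0.08 rad), both cam arms within 0.19 rad of their lower stop (joint above 1.9), at rest and released (z of coupling in the frame of adaptor_top below -0.0445 m and horizontal distance between coupling and adaptor_top below 0.005 m and angle between coupling's own z axis and vertical below 0.08 rad and value of joint each of cam_a, cam_b above 1.9 rad and linear speed of coupling below 0.02 m/s); the robot touches nothing.
It fails at once if a bystander (cup, bowl or sieve) is shifted more than 30 mm or tipped (distance of any of cup_pale, cup_pink, bowl, sieve from where it was at the start of the episode above 0.03 m or angle between any of cup_pale, cup_pink, bowl, sieve's own z axis and vertical above 0.4 rad).
It also fails if it takes over 72 s, if anything falls off the work surface, if the arm or the gripper's body presses on something with over 40 N, if the wrist force passes 120 N, or if a joint passes its speed limit or range.

## Working session

There is one attempt and no reset: what is moved stays moved. The work goes in short steps, Python scripts to look and compute and a shell command to move; the robot and the scene stay as the last step left them, time stands still between calls to the robot, and variables do not carry over. Pictures are saved under pics/ and viewed, at most 10 in all, crops included, and the job is handed in when it is done.

```bash
mkdir -p pics; cat > h.py <<'E'
import numpy as np, cv2
from bench import robot
from scipy.spatial.transform import Rotation as R
def save(n,name):
    p,d=robot.snapshot(n); cv2.imwrite(f'pics/{name}.png',p[:,:,::-1]); np.save(f'pics/{name}.npy',d); return p,d
def ext(n,o=None):
    c=robot.calibration(n)
    if n!='wrist': return c,np.array(c['extrinsics'])
    o=o or robot.get_obs(); T=np.eye(4); T[:3,:3]=R.from_euler('xyz',o['ee_rot']).as_matrix(); T[:3,3]=o['tool_pos']
    return c,T@np.array(c['hand_eye'])
def cloud(n,d,T=None):
    c,E=ext(n); E=E if T is None else T
    v,u=np.mgrid[0:384,0:512]; uv=np.stack([u.ravel(),v.ravel()],1).astype(np.float32)[:,None]
    xy=cv2.undistortPoints(uv,np.array(c['mtx']),np.array(c['D']))[:,0]
    P=np.c_[xy,np.ones(len(xy))]*d.ravel()[:,None]
    W=P@E[:3,:3].T+E[:3,3]; W[d.ravel()==0]=np.nan
    return W.reshape(384,512,3)
E
python3 - <<'E'
from h import *
o=robot.get_obs(); print({k:np.round(v,3).tolist() for k,v in o.items()})
ims=[]
for n in ['top','side']:
    p,d=save(n,n+'0'); W=cloud(n,d); np.save(f'pics/{n}W.npy',W); ims.append(p)
    for q in ['coupling','cam_a','fitting','cup_pale','cup_pink','bowl','sieve']:
        for b in robot.boxes_of(q,n)[:2]:
            l,t,r,bo=map(int,b['bbox']); w=W[t:bo,l:r].reshape(-1,3); w=w[w[:,2]>.006]
            print(n,q,round(b['p'],2),[l,t,r,bo],np.round(np.nanmedian(w,0),3),np.round(np.nanpercentile(w,[2,98],axis=0),3).tolist())
p,d=save('wrist','wrist0')
im=np.hstack(ims); cv2.imwrite('pics/both.png',cv2.resize(im,(800,300))[:,:,::-1])
cv2.imwrite('pics/top800.png',cv2.resize(ims[0],(800,600))[:,:,::-1])
cv2.imwrite('pics/side800.png',cv2.resize(ims[1],(800,600))[:,:,::-1])
E
```

```text
{'time': 0.0, 'joint_positions': [1.118, 0.088, 1.372, -0.0, 1.684, -0.103], 'qvel': [-0.0, 0.001, 0.0, 0.001, -0.001, 0.0], 'joint_torque': [-0.001, -34.016, -30.243, 0.072, 0.033, -0.0], 'tool_pos': [0.188, 0.516, 0.229], 'ee_rot': [-3.139, -0.0, 2.792], 'wrist_force': [-0.112, 1.031, 0.463], 'wrist_torque': [-0.009, 0.035, 0.009], 'finger_force': 0.0, 'width': 0.094}
top coupling 0.87 [178, 185, 217, 239] [0.521 0.274 0.052] [[0.435, 0.232, 0.011], [0.589, 0.341, 0.074]]
top coupling 0.35 [108, 188, 140, 212] [0.549 0.572 0.02 ] [[0.508, 0.494, 0.006], [0.585, 0.587, 0.036]]
top cam_a 0.65 [206, 181, 209, 197] [0.592 0.255 0.042] [[0.568, 0.251, 0.039], [0.613, 0.259, 0.047]]
top cam_a 0.6 [183, 226, 205, 238] [0.449 0.303 0.042] [[0.429, 0.265, 0.01], [0.467, 0.325, 0.048]]
top fitting 0.56 [266, 167, 308, 224] [ 0.573 -0.002  0.027] [[0.498, -0.063, 0.018], [0.644, 0.053, 0.2]]
top cup_pale 0.66 [220, 119, 235, 145] [0.788 0.196 0.024] [[0.745, 0.172, 0.006], [0.806, 0.22, 0.08]]
top cup_pink 0.69 [367, 197, 392, 219] [ 0.546 -0.327  0.043] [[0.515, -0.347, 0.007], [0.577, -0.28
[... 689 characters left out ...]
.012  0.028] [[0.491, -0.068, 0.007], [0.724, 0.082, 0.199]]
side cup_pink 0.81 [338, 284, 360, 311] [ 0.55  -0.317  0.047] [[0.507, -0.35, 0.007], [0.572, -0.288, 0.087]]
side cup_pink 0.75 [199, 186, 230, 219] [0.511 0.26  0.051] [[0.466, 0.229, 0.007], [0.591, 0.334, 0.075]]
side bowl 0.61 [242, 266, 275, 303] [ 0.386 -0.059  0.022] [[0.33, -0.115, 0.007], [0.428, -0.016, 0.054]]
side bowl 0.54 [185, 184, 229, 218] [0.509 0.268 0.049] [[0.437, 0.229, 0.007], [0.587, 0.345, 0.074]]
side sieve 0.59 [149, 148, 177, 173] [0.549 0.553 0.02 ] [[0.495, 0.494, 0.006], [0.591, 0.587, 0.035]]
side sieve 0.47 [251, 201, 303, 262] [ 0.558 -0.013  0.028] [[0.491, -0.066, 0.007], [0.719, 0.068, 0.199]]
```

View pics/top800.png

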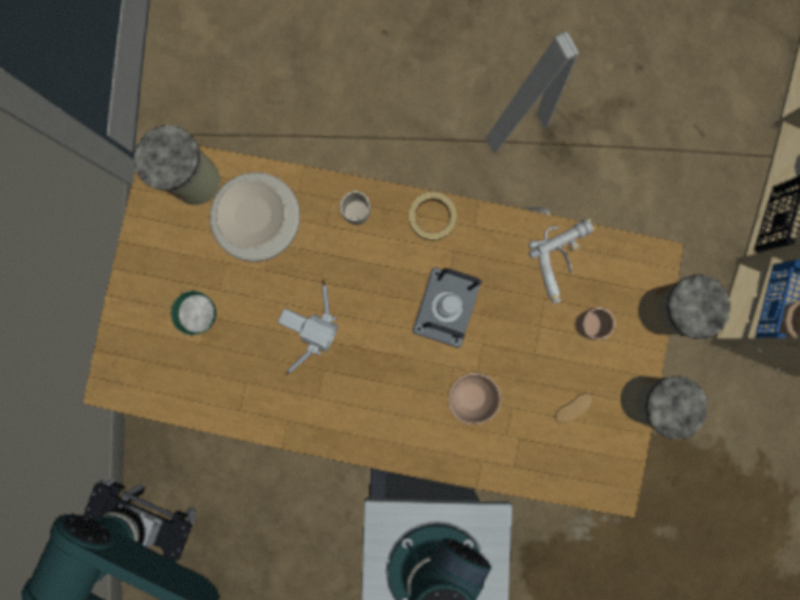

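View pics/side800.png

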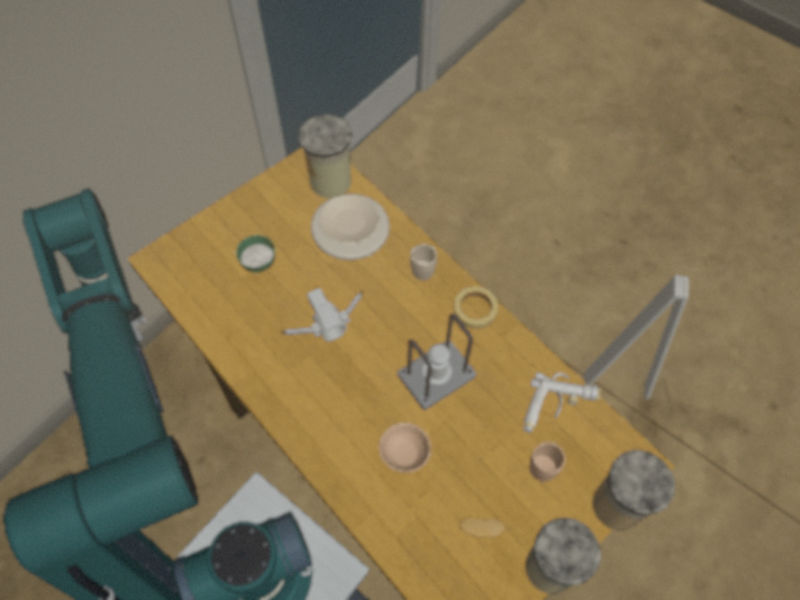

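The top picture shows the coupling at (318,333) with its shank to the upper left at (290,320) and arms at (325,285) and (290,372). The fitting is at (447,307) with hoops at (460,280) and (442,328), and the bowl is at (474,398). The side picture agrees. Next I fit coarse poses from the depth.

```bash
python3 - <<'E'
from h import *
for n in ['top','side']:
    W=np.load(f'pics/{n}W.npy').reshape(-1,3)
    def reg(x,y,r,z0,z1):
        return W[(np.hypot(W[:,0]-x,W[:,1]-y)<r)&(W[:,2]>z0)&(W[:,2]<z1)]
    a=reg(.53,.28,.12,.02,.09); b=a[a[:,2]>.05]
    print(n,'shank>.046 pts',len(b),b.mean(0).round(3)); 
    u,s,v=np.linalg.svd(b[:,:2]-b[:,:2].mean(0)); print('dir',v[0].round(3),s.round(3)); t=(b[:,:2]-b[:,:2].mean(0))@v[0]
    for k in np.linspace(t.min(),t.max(),8)[:-1]:
        m=(t>=k)&(t<k+.02); print(k.round(3),m.sum(),b[m].mean(0).round(3),b[m,2].max().round(3))
    f=reg(.575,-.0,.11,.015,.035); print('foot',cv2.minAreaRect(f[:,:2].astype(np.float32)))
    h=reg(.575,0,.09,.17,.21);print('hoop',len(h),h.mean(0).round(3)); 
    u,s,v=np.linalg.svd(h[:,:2]-h[:,:2].mean(0));print(v[0],np.degrees(np.arctan2(v[0,1],v[0,0])))
    k=(h[:,:2]-h[:,:2].mean(0))@v[0]; print(h[k>0].mean(0).round(3),h[k<0].mean(0).round(3))
    t=reg(.575,0,.05,.115,.14); print('top',t.mean(0).round(3),len(t))
c=robot.calibration('wrist'); print(np.round(c['hand_eye'],3),np.round(c['mtx'],1))
E
```

```text
top shank>.046 pts 458 [0.518 0.279 0.062]
dir [-0.367 -0.93 ] [0.689 0.321]
-0.07 49 [0.541 0.335 0.053] 0.058
-0.053 46 [0.534 0.32  0.053] 0.057
-0.037 50 [0.527 0.304 0.053] 0.058
-0.02 75 [0.521 0.287 0.066] 0.075
-0.003 107 [0.515 0.273 0.066] 0.078
0.014 117 [0.51  0.257 0.064] 0.075
0.031 86 [0.504 0.243 0.066] 0.075
foot ((0.573289155960083, -0.005318120121955872), (0.11040902137756348, 0.14941813051700592), 73.5735855102539)
hoop 181 [ 0.573 -0.004  0.196]
[-0.95713332  0.28964773] 163.16313277378111
[0.523 0.011 0.196] [ 0.624 -0.019  0.196]
top [ 0.573 -0.005  0.127] 174
side shank>.046 pts 305 [0.508 0.273 0.063]
dir [-0.389 -0.921] [0.53  0.273]
-0.075 27 [0.535 0.332 0.054] 0.059
-0.058 24 [0.53  0.315 0.054] 0.06
-0.041 19 [0.521 0.305 0.055] 0.066
-0.024 56 [0.512 0.284 0.066] 0.076
-0.007 78 [0.505 0.271 0.065] 0.078
0.01 85 [0.501 0.255 0.063] 0.079
0.027 67 [0.496 0.241 0.064] 0.079
foot ((0.5686066746711731, -0.005478665232658386), (0.11050408333539963, 0.15139012038707733), 74.3089599609375)
hoop 156 [ 0.567 -0.008  0.193]
[-0.95952407  0.28162664] 163.64268843942043
[0.516 0.006 0.193] [ 0.618 -0.023  0.193]
top [ 0.567 -0.006  0.125] 140
[[ 0.001 -0.967 -0.255  0.073]
 [ 1.     0.001  0.001 -0.   ]
 [-0.    -0.255  0.967 -0.156]
 [ 0.     0.     0.     1.   ]] [[328.5   0.  254.8]
 [  0.  328.5 190.9]
 [  0.    0.    1. ]]
```

```bash
python3 -m handwheel '[[[0,0,-0.093],[0.63,-0.375,0.04],0],[[0,0,-0.093],[0.63,-0.375,0.04],0],[[0,0,-0.093],[0.63,-0.375,0.04],0],[[0,0,-0.093],[0.63,-0.375,0.04],0],[[0,0,-0.093],[0.63,-0.375,0.04],0]]'
python3 -m handwheel '[[[0,0,-0.093],[0.63,-0.375,0.04],0],[[0,0,-0.093],[0.63,-0.375,0.04],0],[[0,0,-0.093],[0.63,-0.375,0.04],0],[[0,0,-0.093],[0.63,-0.375,0.04],0],[[0,0,-0.093],[0.63,-0.375,0.04],0]]'
python3 -m handwheel '[[[0,0,-0.093],[0.63,-0.375,0.04],0],[[0,0,0],[0,0,0],0],[[0,0,0],[0,0,0],0]]'
python3 - <<'E'
from h import *
o=robot.get_obs(); print({k:np.round(v,3).tolist() for k,v in o.items()})
c,T=ext('wrist',o); p,d=save('wrist','wr1'); W=cloud('wrist',d,T); np.save('pics/wr1W.npy',W)
cv2.imwrite('pics/wr1b.png',p[:,:,::-1])
w=W.reshape(-1,3)
w=w[(np.hypot(w[:,0]-.52,w[:,1]-.28)<.12)]
def sl(z0,z1,name):
    b=w[(w[:,2]>z0)&(w[:,2]<z1)]
    if len(b)>5: print(name,len(b),b.mean(0).round(4),cv2.minAreaRect(b[:,:2].astype(np.float32)))
sl(.046,.06,'shank'); sl(.062,.09,'cuptop'); sl(.068,.09,'flat');sl(.044,.048,'..')
tab=W.reshape(-1,3); print('table z',np.nanmedian(tab[np.abs(tab[:,2])<.015][:,2]))
s=np.array([.3714,.9285]); n=np.array([-s[1],s[0]])
a=w[w[:,2]>.02]; t=a[:,:2]@s; 
for k in np.arange(t.min(),t.max(),.01):
    m=(t>=k)&(t<k+.01)&(a[:,2]>.047); 
    if m.sum()>5: q=a[m][:,:2]@n; print(k.round(3),m.sum(),np.percentile(q,[3,97]).round(4),np.median(a[m,2]).round(4))
E
```

```text
time: 1.35
tool_pos: [0.3471, 0.4221, 0.2407]
ee_rot: [3.141, -0.0, 2.056]
wrist_force: [-0.0, -0.1, -0.2]
width: 0.0942
finger_force: 0.0
time: 1.85
tool_pos: [0.5047, 0.3283, 0.2506]
ee_rot: [3.141, -0.0, 1.325]
wrist_force: [0.5, 0.7, -0.1]
width: 0.0941
finger_force: 0.0
time: 2.15
tool_pos: [0.5354, 0.31, 0.252]
ee_rot: [-3.141, 0.0, 1.184]
wrist_force: [-0.3, 0.4, 0.4]
width: 0.0943
finger_force: 0.0
{'time': 2.15, 'joint_positions': [0.433, 0.24, 1.154, 0.0, 1.749, 0.819], 'qvel': [0.032, -0.02, 0.013, 0.004, 0.002, 0.0], 'joint_torque': [-1.041, -40.153, -30.619, -0.048, -0.095, 0.026], 'tool_pos': [0.535, 0.31, 0.252], 'ee_rot': [-3.141, 0.0, 1.184], 'wrist_force': [-0.274, 0.435, 0.362], 'wrist_torque': [-0.057, 0.041, 0.056], 'finger_force': 0.0, 'width': 0.094}
shank 2773 [0.5243 0.2972 0.0529] ((0.5009363293647766, 0.2836935520172119), (0.1341535747051239, 0.11948966979980469), 10.934976577758789)
cuptop 1915 [0.5117 0.2671 0.0712] ((0.5113283395767212, 0.2657948136329651), (0.059839509427547455, 0.0392083004117012), 67.24649047851562)
flat 1880 [0.5115 0.2666 0.0713] ((0.5113145112991333, 0.2657017111778259), (0.059875573962926865, 0.03901658207178116), 66.86116027832031)
.. 247 [0.5187 0.2806 0.0457] ((0.5203914046287537, 0.2950676679611206), (0.1287580281496048, 0.16926535964012146), 32.680381774902344)
table z 0.0014871371543782042
0.406 346 [-0.4025 -0.349 ] 0.0709
0.416 476 [-0.4119 -0.3424] 0.0709
0.426 607 [-0.4151 -0.3353] 0.0595
0.436 579 [-0.4146 -0.3357] 0.0705
0.446 436 [-0.4033 -0.3499] 0.071
0.456 514 [-0.4021 -0.3503] 0.0708
0.466 386 [-0.393  -0.3582] 0.0546
0.476 2689 [-0.4319 -0.3342] 0.3091
0.486 5337 [-0.4367 -0.3342] 0.2966
0.496 8835 [-0.4403 -0.3256] 0.3354
0.506 20186 [-0.435  -0.3319] 0.3433
0.516 7192 [-0.4439 -0.323 ] 0.341
```

View pics/wr1b.png

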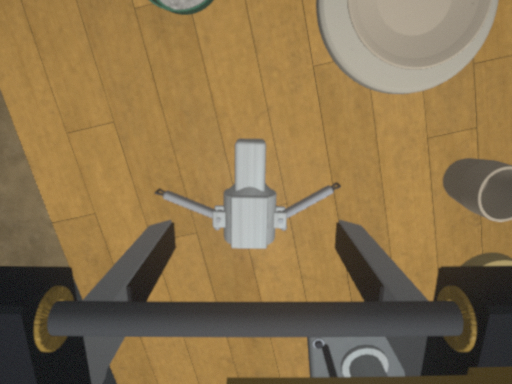

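The picture shows the coupling at (250,218): mouth end at row 248, shank end at row 140, arm tips at (160,191) and (336,185). I refine the axis from it.

```bash
python3 - <<'E'
from h import *
W=np.load('pics/wr1W.npy')
sh=W[138:186,232:270].reshape(-1,3); sh=sh[(sh[:,2]>.047)&(sh[:,2]<.06)]
cu=W[190:250,215:285].reshape(-1,3); cu=cu[(cu[:,2]>.069)&(cu[:,2]<.08)]
for a in (sh,cu): print(len(a),a.mean(0).round(4),cv2.minAreaRect(a[:,:2].astype(np.float32)))
r=[np.array(cv2.minAreaRect(a[:,:2].astype(np.float32))[0]) for a in (sh,cu)]
v=r[0]-r[1]; print(np.linalg.norm(v),np.degrees(np.arctan2(v[1],v[0])))
s=v/np.linalg.norm(v); q=r[1]
for nm,p in(('mouth',q-s*.03),('p95',q+s*.066)): print(nm,p.round(4))
# arms
ar=W[175:230,150:345].reshape(-1,3); ar=ar[(ar[:,2]>.02)&(ar[:,2]<.05)]; t=(ar[:,:2]-q)@s; n=(ar[:,:2]-q)@np.array([-s[1],s[0]])
for sg in(1,-1):
    m=n*sg>.04; A=np.c_[n[m]*sg,t[m]]; f=np.polyfit(A[:,0],A[:,1],1); print(sg,np.degrees(np.arctan(f[0])),A.max(0),ar[m,2].mean())
E
```

```text
1376 [0.5355 0.3232 0.053 ] ((0.5355046391487122, 0.32252806425094604), (0.04967844858765602, 0.032899901270866394), 66.80618286132812)
1868 [0.5114 0.2665 0.0713] ((0.5112445950508118, 0.2655380964279175), (0.0595196969807148, 0.03901658207178116), 66.86116027832031)
0.061938729177324126 66.9410436086671
mouth [0.4995 0.2379]
p95 [0.5371 0.3263]
1 22.943553974738933 [0.10863182 0.02692771] 0.041351252729175364
-1 32.31460723046019 [0.10310707 0.03816374] 0.04129994845170174
```

```bash
python3 -m handwheel '[[[-0.0818,0.0348,-0.002],[0.114,0.316,-0.54],0],[[-0.0818,0.0348,-0.002],[0.114,0.316,-0.54],0],[[-0.0818,0.0348,-0.002],[0.114,0.316,-0.54],0],[[-0.0818,0.0348,-0.002],[0.114,0.316,-0.54],0],[[-0.0818,0.0348,-0.002],[0.114,0.316,-0.54],0]]'
python3 -m handwheel '[[[0,0,0],[0,0,0],0],[[0,0,0],[0,0,0],0]]'
python3 - <<'E'
from h import *
o=robot.get_obs(); print(np.round(o['joint_positions'],3),np.round(o['tool_pos'],4)); M=R.from_euler('xyz',o['ee_rot']).as_matrix(); print(M.round(3))
E
```

```text
time: 2.7
tool_pos: [0.5623, 0.3919, 0.1184]
ee_rot: [-3.136, 0.701, 1.173]
wrist_force: [0.6, 0.7, 0.0]
width: 0.0941
finger_force: 0.0
time: 2.9
tool_pos: [0.5606, 0.3898, 0.1055]
ee_rot: [-3.121, 0.715, 1.183]
wrist_force: [-0.7, -0.1, 1.4]
width: 0.0938
finger_force: 0.0
[ 0.67   0.948  0.548 -0.405  2.26   0.905] [0.5606 0.3898 0.1055]
[[ 0.285  0.921 -0.267]
 [ 0.699 -0.39  -0.599]
 [-0.656 -0.016 -0.755]]
```

```bash
python3 -m handwheel '[[[0,0,0],[0,0,0],0],[[0,0,0],[0,0,0],0],[[0,0,0],[0,0,0],0]]'
python3 - <<'E'
from h import *
o=robot.get_obs(); print(np.round(o['joint_positions'],3),np.round(o['qvel'],3)); M=R.from_euler('xyz',o['ee_rot']).as_matrix()
s=np.array([.392,.920,0]); y=np.array([.920,-.392,0]); t=np.radians(40); z=-np.sin(t)*s-np.array([0,0,np.cos(t)]); x=np.cross(y,z)
G=np.stack([x,y,z],1); print('turn needed',(R.from_matrix(G@M.T).as_rotvec()/(np.pi/2)).round(4),'shift to pre',((np.array([.5638,.3891,.117])-o['tool_pos'])/.05).round(3))
E
```

```text
time: 3.2
tool_pos: [0.5648, 0.3894, 0.1299]
ee_rot: [3.137, 0.681, 1.162]
wrist_force: [-0.8, -0.3, 0.0]
width: 0.094
finger_force: 0.0
[ 0.666  0.916  0.54  -0.406  2.261  0.905] [ 0.     0.039  0.019  0.004 -0.004 -0.001]
turn needed [-0.0088  0.0065  0.0017] shift to pre [-0.02  -0.005 -0.259]
```

```bash
for i in 1 2 3 4; do python3 -m handwheel '[[[0,0,0],[0,0,0],0],[[0,0,0],[0,0,0],0]]' | head -3; done
```

```text
time: 3.4
tool_pos: [0.5638, 0.389, 0.1218]
ee_rot: [-3.138, 0.693, 1.168]
time: 3.6
tool_pos: [0.5634, 0.3892, 0.1174]
ee_rot: [-3.134, 0.699, 1.171]
time: 3.8
tool_pos: [0.5634, 0.3894, 0.1168]
ee_rot: [-3.134, 0.699, 1.172]
time: 4.0
tool_pos: [0.5635, 0.3895, 0.1171]
ee_rot: [-3.135, 0.699, 1.171]
```

```bash
python3 -m handwheel '[[[0,0,0],[-0.05,-0.118,-0.153],0],[[0,0,0],[-0.05,-0.118,-0.153],0],[[0,0,0],[-0.05,-0.118,-0.153],0],[[0,0,0],[-0.05,-0.118,-0.153],0],[[0,0,0],[-0.05,-0.118,-0.153],0]]'
python3 -m handwheel '[[[0,0,0],[-0.05,-0.118,-0.153],0],[[0,0,0],[-0.05,-0.118,-0.153],0],[[0,0,0],[-0.05,-0.118,-0.153],0],[[0,0,0],[-0.05,-0.118,-0.153],0],[[0,0,0],[-0.05,-0.118,-0.153],0]]'
for i in 1 2; do python3 -m handwheel '[[[0,0,0],[0,0,0],0],[[0,0,0],[0,0,0],0]]'; done
python3 - <<'E'
from h import *
p,d=save('wrist','wr2')
E
```

```text
time: 4.5
tool_pos: [0.5509, 0.3598, 0.0789]
ee_rot: [-3.135, 0.698, 1.171]
wrist_force: [0.3, 0.2, -0.4]
width: 0.0939
finger_force: 0.0
time: 5.0
tool_pos: [0.5384, 0.3302, 0.0405]
ee_rot: [-3.135, 0.698, 1.171]
wrist_force: [-0.1, -0.4, 0.1]
width: 0.0936
finger_force: 0.0
time: 5.2
tool_pos: [0.5384, 0.3304, 0.0409]
ee_rot: [-3.135, 0.698, 1.171]
wrist_force: [-0.4, -0.1, 0.3]
width: 0.0938
finger_force: 0.0
time: 5.4
tool_pos: [0.5388, 0.3309, 0.0415]
ee_rot: [-3.136, 0.697, 1.171]
wrist_force: [-0.1, 0.8, -0.3]
width: 0.0943
finger_force: 0.0
```

View pics/wr2.png

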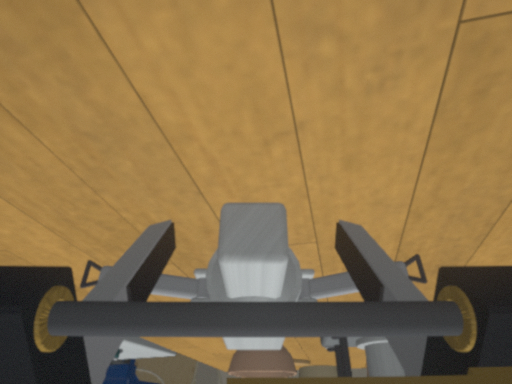

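```bash
python3 -m handwheel '[[[0,0,0],[0,0,0],1],[[0,0,0],[0,0,0],1],[[0,0,0],[0,0,0],1],[[0,0,0],[0,0,0],1],[[0,0,0],[0,0,0],1]]'
python3 -m handwheel '[[[0,0,0],[0,0,0],1],[[0,0,0],[0,0,0],1],[[0,0,0],[0,0,0.2],1],[[0,0,0],[0,0,0.4],1],[[0,0,0],[0,0,0.4],1]]'
python3 -m handwheel '[[[0,0,0],[-0.08,-0.18,0.4],1],[[0,0,0],[-0.08,-0.18,0.4],1],[[0,0,0],[-0.08,-0.18,0.4],1],[[0,0,0],[-0.08,-0.18,0.2],1],[[0,0,0],[-0.08,-0.18,0],1]]'
for i in 1 2; do python3 -m handwheel '[[[0,0,0],[0,0,0],1],[[0,0,0],[0,0,0],1]]'; done
```

```text
time: 5.95
tool_pos: [0.5385, 0.3305, 0.041]
ee_rot: [-3.135, 0.698, 1.171]
wrist_force: [0.4, 0.0, -0.6]
width: 0.0573
finger_force: 0.0
time: 6.45
tool_pos: [0.5385, 0.3306, 0.0921]
ee_rot: [-3.134, 0.698, 1.172]
wrist_force: [0.2, 0.3, -2.9]
width: 0.0339
finger_force: 30.0
time: 6.95
tool_pos: [0.5192, 0.2857, 0.1646]
ee_rot: [-3.14, 0.693, 1.168]
wrist_force: [-0.5, -0.9, -3.6]
width: 0.034
finger_force: 30.0
time: 7.15
tool_pos: [0.5185, 0.2855, 0.1612]
ee_rot: [-3.135, 0.697, 1.171]
wrist_force: [0.5, -0.6, -3.7]
width: 0.0336
finger_force: 30.0
time: 7.35
tool_pos: [0.5185, 0.2857, 0.1604]
ee_rot: [-3.134, 0.699, 1.172]
wrist_force: [0.2, -0.2, -2.8]
width: 0.0341
finger_force: 30.0
```

```bash
for k in 1 2 3; do python3 -m handwheel '[[[0.0613,-0.0261,0],[0,0,0],1],[[0.0613,-0.0261,0],[0,0,0],1],[[0.0613,-0.0261,0],[0,0,0],1],[[0.0613,-0.0261,0],[0,0,0],1],[[0.0613,-0.0261,0],[0,0,0],1]]'; done
for i in 1 2; do python3 -m handwheel '[[[0,0,0],[0,0,0],1],[[0,0,0],[0,0,0],1],[[0,0,0],[0,0,0],1]]'; done
python3 - <<'E'
from h import *
o=robot.get_obs(); print(np.round(o['joint_positions'],3)); M=R.from_euler('xyz',o['ee_rot']).as_matrix()
s=np.array([.392,.920,0]); y=np.array([.920,-.392,0]); t=np.radians(50); z=np.sin(t)*s-np.array([0,0,np.cos(t)]); x=np.cross(y,z)
G=np.stack([x,y,z],1); print('turn needed',(R.from_matrix(G@M.T).as_rotvec()/(np.pi/2)).round(4))
a,da=save('side','side1'); W=cloud('side',da); np.save('pics/side1W.npy',W)
E
```

```text
time: 7.85
tool_pos: [0.5184, 0.2856, 0.1612]
ee_rot: [-3.136, 0.172, 1.171]
wrist_force: [-0.1, -0.6, -4.0]
width: 0.0336
finger_force: 30.0
time: 8.35
tool_pos: [0.5177, 0.2849, 0.1608]
ee_rot: [-3.137, -0.349, 1.172]
wrist_force: [0.1, -0.7, -4.1]
width: 0.0338
finger_force: 30.0
time: 8.85
tool_pos: [0.5173, 0.285, 0.1603]
ee_rot: [-3.14, -0.872, 1.175]
wrist_force: [-0.3, 0.4, -4.1]
width: 0.0339
finger_force: 30.0
time: 9.15
tool_pos: [0.519, 0.2858, 0.1619]
ee_rot: [3.141, -0.87, 1.175]
wrist_force: [-0.1, -0.3, -3.4]
width: 0.034
finger_force: 30.0
time: 9.45
tool_pos: [0.5186, 0.2859, 0.1615]
ee_rot: [-3.14, -0.872, 1.174]
wrist_force: [0.6, -0.2, -3.9]
width: 0.0337
finger_force: 30.0
[-0.002 -0.073  1.912  0.916  1.1    0.041]
turn needed [ 0.0005 -0.0007 -0.0042]
```

```bash
python3 -m handwheel '[[[0,0,0],[0,0,-0.2],1],[[0,0,0],[0,0,-0.3],1],[[0,0,0],[0,0,-0.3],1],[[0,0,0],[0,0,-0.2],1],[[0,0,0],[0,0,-0.1],1]]'
python3 -m handwheel '[[[0,0,0],[0,0,0],1],[[0,0,0],[0,0,0],1],[[0,0,0],[0,0,0],1],[[0,0,0],[0,0,-0.02],1],[[0,0,0],[0,0,-0.02],1]]'
for i in 1 2 3; do python3 -m handwheel '[[[0,0,0],[0,0,-0.02],1],[[0,0,0],[0,0,-0.02],1]]'|egrep 'pos|force'; done
```

```text
time: 10.0
tool_pos: [0.5177, 0.2854, 0.104]
ee_rot: [-3.135, -0.87, 1.169]
wrist_force: [-0.2, 0.4, -3.0]
width: 0.0337
finger_force: 30.0
time: 10.5
tool_pos: [0.5188, 0.2854, 0.1046]
ee_rot: [-3.141, -0.872, 1.173]
wrist_force: [0.6, 0.3, -3.7]
width: 0.0341
finger_force: 30.0
tool_pos: [0.5185, 0.2855, 0.102]
wrist_force: [0.2, -0.4, -2.2]
finger_force: 30.0
tool_pos: [0.5188, 0.2859, 0.1014]
wrist_force: [-4.0, -2.0, 6.2]
finger_force: 30.0
tool_pos: [0.5192, 0.2864, 0.1015]
wrist_force: [-8.5, -6.0, 13.0]
finger_force: 30.0
```

```bash
python3 -m handwheel '[[[0,0,0],[0,0,0.04],1],[[0,0,0],[0,0,0],1],[[0,0,0],[0,0,0],0.5],[[0,0,0],[0,0,0],0.2],[[0,0,0],[0,0,0],0]]'
python3 -m handwheel '[[[0,0,0],[0,0,0],0],[[0,0,0],[0,0,0],0],[[0,0,0],[0,0,0],0],[[0,0,0],[0,0,0],0],[[0,0,0],[0,0,0],0]]'
python3 -m handwheel '[[[0,0,0],[-0.06,-0.14,0.13],0],[[0,0,0],[-0.12,-0.28,0.257],0],[[0,0,0],[-0.12,-0.28,0.257],0],[[0,0,0],[-0.12,-0.28,0.257],0],[[0,0,0],[-0.12,-0.28,0.257],0]]'
python3 -m handwheel '[[[0,0,0],[-0.12,-0.28,0.257],0],[[0,0,0],[0,0,0.4],0],[[0,0,0],[0,0,0.4],0],[[0,0,0],[0,0,0.2],0],[[0,0,0],[0,0,0],0]]'
python3 -m handwheel '[[[0,0,0],[0,0,0],0],[[0,0,0],[0,0,0],0],[[0,0,0],[0,0,0],0],[[0,0,0],[0,0,0],0]]'
python3 - <<'E'
from h import *
o=robot.get_obs(); c,T=ext('wrist',o); p,d=save('wrist','wr3'); W=cloud('wrist',d,T); np.save('pics/wr3W.npy',W)
for n in('side','top'):
    q,dd=save(n,n+'2'); V=cloud(n,dd).reshape(-1,3); k=V[(np.hypot(V[:,0]-.515,V[:,1]-.29)<.03)&(V[:,2]>.1)]; print(n,len(k),k.mean(0).round(4),k[:,2].max()) if len(k) else print(n,0)
E
```

```text
time: 11.6
tool_pos: [0.5186, 0.2854, 0.0997]
ee_rot: [-3.139, -0.871, 1.171]
wrist_force: [0.4, 0.7, -0.1]
width: 0.0544
finger_force: 0.0
time: 12.1
tool_pos: [0.5185, 0.2854, 0.1]
ee_rot: [-3.139, -0.872, 1.171]
wrist_force: [0.4, -0.0, -0.6]
width: 0.093
finger_force: 0.0
time: 12.6
tool_pos: [0.4911, 0.2216, 0.1589]
ee_rot: [-3.14, -0.872, 1.172]
wrist_force: [1.0, 0.0, 0.1]
width: 0.094
finger_force: 0.0
time: 13.1
tool_pos: [0.4862, 0.2081, 0.2228]
ee_rot: [3.138, -0.872, 1.176]
wrist_force: [0.3, -0.3, 0.2]
width: 0.0941
finger_force: 0.0
time: 13.5
tool_pos: [0.4852, 0.2086, 0.2198]
ee_rot: [-3.136, -0.871, 1.17]
wrist_force: [-0.1, -0.7, 0.9]
width: 0.0942
finger_force: 0.0
side 103 [0.5187 0.2942 0.1141] 0.12473180281463425
top 122 [0.5244 0.296  0.1167] 0.12262383182060521
```

View pics/wr3.png

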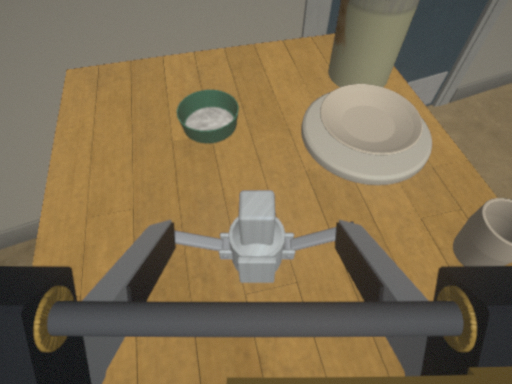

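The picture shows the coupling standing upright at (258,235), both arms up and level, with the bystanders untouched. I bring the tool back to pointing down, above it.

```bash
python3 -m handwheel '[[[-0.0639,0.0272,0],[0.09,0.206,0.05],0],[[-0.0639,0.0272,0],[0.09,0.206,0.05],0],[[-0.0639,0.0272,0],[0.09,0.206,0.05],0],[[-0.0639,0.0272,0],[0.09,0.206,0.05],0],[[-0.0639,0.0272,0],[0.09,0.206,0.05],0]]'|head -3
python3 -m handwheel '[[[-0.0639,0.0272,0],[0.09,0.206,0.05],0],[[-0.0639,0.0272,0],[0.09,0.206,0.05],0],[[-0.0639,0.0272,0],[0.09,0.206,0.05],0],[[0,0,0],[0,0,0],0],[[0,0,0],[0,0,0],0]]'|head -3
python3 -m handwheel '[[[0,0,0],[0,0,0],0],[[0,0,0],[0,0,0],0],[[0,0,0],[0,0,0],0],[[0,0,0],[0,0,0],0],[[0,0,0],[0,0,0],0]]'|head -3
cat > m.py <<'E'
from h import *
import sys
o=robot.get_obs(); c,T=ext('wrist',o); p,d=save('wrist',sys.argv[1]); W=cloud('wrist',d,T); np.save(f'pics/{sys.argv[1]}W.npy',W)
print(np.round(o['tool_pos'],4),np.round(o['ee_rot'],4),'q',np.round(o['joint_positions'],3))
w=W.reshape(-1,3); s=np.array([.392,.920]); 
k=w[(np.hypot(w[:,0]-.521,w[:,1]-.291)<.032)&(w[:,2]>.108)&(w[:,2]<.135)]
r=cv2.minAreaRect(k[:,:2].astype(np.float32)); print('shank top',len(k),np.median(k,0).round(4),r)
E
python3 m.py wr4
```

```text
time: 14.15
tool_pos: [0.5083, 0.2604, 0.2343]
ee_rot: [-3.139, -0.323, 1.171]
time: 14.65
tool_pos: [0.5214, 0.2915, 0.2396]
ee_rot: [-3.135, 0.002, 1.172]
time: 15.15
tool_pos: [0.5215, 0.2903, 0.2411]
ee_rot: [-3.137, 0.0, 1.17]
[0.5215 0.2903 0.2411] [-3.1371e+00  4.0000e-04  1.1696e+00] q [0.411 0.193 1.231 0.003 1.721 0.813]
shank top 1459 [0.5257 0.2999 0.1191] ((0.525181770324707, 0.2987995743751526), (0.03295699506998062, 0.03412294760346413), 66.89408111572266)
```

```bash
python3 -m handwheel '[[[0,0,0],[0.035,0.082,-0.2],0],[[0,0,0],[0.035,0.082,-0.2],0],[[0,0,0],[0,0,-0.2],0],[[0,0,0],[0,0,-0.3],0],[[0,0,0],[0,0,-0.3],0]]'|egrep 'pos|force'
python3 -m handwheel '[[[0,0,0],[0,0,-0.3],0],[[0,0,0],[0,0,-0.3],0],[[0,0,0],[0,0,-0.3],0],[[0,0,0],[0,0,-0.3],0],[[0,0,0],[0,0,-0.3],0]]'|egrep 'pos|force'
python3 -m handwheel '[[[0,0,0],[0,0.0,-0.06],0],[[0,0,0],[0,0,0],0],[[0,0,0],[0,0,0],0],[[0,0,0],[0,0,0],0],[[0,0,0],[0,0,0],0]]'|egrep 'pos|force'
python3 -m handwheel '[[[0,0,0],[0.035,0.082,0],0],[[0,0,0],[0,0,0],0],[[0,0,0],[0,0,0],0]]'|egrep 'pos|force'
```

```text
tool_pos: [0.5247, 0.299, 0.1789]
wrist_force: [-0.0, -0.2, -0.6]
finger_force: 0.0
tool_pos: [0.525, 0.299, 0.1045]
wrist_force: [1.0, 0.3, -0.8]
finger_force: 0.0
tool_pos: [0.5255, 0.2993, 0.1038]
wrist_force: [-0.4, -0.2, -0.6]
finger_force: 0.0
tool_pos: [0.5268, 0.3033, 0.1028]
wrist_force: [-0.3, -0.3, -0.4]
finger_force: 0.0
```

```bash
python3 -m handwheel '[[[0,0,0],[-0.035,-0.082,0],0],[[0,0,0],[0,0,0],0],[[0,0,0],[0,0,0],0.5],[[0,0,0],[0,0,0],1],[[0,0,0],[0,0,0],1]]'|egrep 'pos|force'
python3 -m handwheel '[[[0,0,0],[0,0,0],1],[[0,0,0],[0,0,0],1],[[0,0,0],[0,0,0],1],[[0,0,0],[0,0,0],1],[[0,0,0],[0,0,0],1]]'
python3 -m handwheel '[[[0,0,0],[0,0,0.2],1],[[0,0,0],[0,0,0.4],1],[[0,0,0],[0,0,0.4],1],[[0,0,0],[0,0,0.4],1],[[0,0,0],[0,0,0.4],1]]'|egrep 'pos|force'
python3 -m handwheel '[[[0,0,0],[0,0,0.4],1],[[0,0,0],[0,0,0.4],1],[[0,0,0],[0,0,0.2],1],[[0,0,0],[0,0,0],1],[[0,0,0],[0,0,0],1]]'
python3 - <<'E'
from h import *
for n in('top','side'):
    q,dd=save(n,n+'3'); W=cloud(n,dd).reshape(-1,3)
    t=W[(np.hypot(W[:,0]-.571,W[:,1]+.005)<.03)&(W[:,2]>.115)&(W[:,2]<.14)]; print(n,len(t),t.mean(0).round(4),np.median(t,0).round(4),cv2.minAreaRect(t[:,:2].astype(np.float32)))
E
```

```text
tool_pos: [0.525, 0.299, 0.1028]
wrist_force: [0.1, -1.0, -0.3]
finger_force: 0.0
time: 18.0
tool_pos: [0.525, 0.2991, 0.1028]
ee_rot: [-3.137, 0.001, 1.17]
wrist_force: [1.3, -0.1, 0.6]
width: 0.0336
finger_force: 29.9
tool_pos: [0.5245, 0.2989, 0.1931]
wrist_force: [0.5, 0.2, -3.7]
finger_force: 30.0
time: 19.0
tool_pos: [0.5247, 0.2989, 0.2417]
ee_rot: [-3.136, 0.002, 1.17]
wrist_force: [-0.2, 0.4, -3.9]
width: 0.0336
finger_force: 30.0
top 170 [ 0.573  -0.0046  0.1266] [ 0.5721 -0.0046  0.127 ] ((0.573510468006134, -0.004994509741663933), (0.04034879058599472, 0.04361188784241676), 1.6879181861877441)
side 142 [ 0.5662 -0.0061  0.1252] [ 0.5654 -0.0061  0.1255] ((0.5681611895561218, -0.004580888897180557), (0.04608437046408653, 0.04067917913198471), 37.752342224121094)
```

```bash
python3 -m handwheel '[[[0,0,0],[0,0,0.4],1],[[0,0,0.0824],[0.1,-0.2,0.4],1],[[0,0,0.0824],[0.232,-0.515,0.4],1],[[0,0,0.0824],[0.232,-0.515,0.4],1],[[0,0,0.0824],[0.232,-0.515,0.16],1]]'|egrep 'pos|force'
python3 -m handwheel '[[[0,0,0.0824],[0.232,-0.515,0],1],[[0,0,0.0824],[0.232,-0.515,0],1],[[0,0,0.0824],[0.232,-0.515,0],1],[[0,0,0.0824],[0.232,-0.515,0],1],[[0,0,0.0824],[0.232,-0.515,0],1]]'|egrep 'pos|force'
python3 -m handwheel '[[[0,0,0.0824],[0.232,-0.515,0],1],[[0,0,0.0824],[0.232,-0.515,0],1],[[0,0,0.0824],[0.232,-0.515,0],1],[[0,0,0.0824],[0.232,-0.515,0],1],[[0,0,0],[0.132,-0.315,0],1]]'|egrep 'pos|force'
for i in 1 2; do python3 -m handwheel '[[[0,0,0],[0,0,0],1],[[0,0,0],[0,0,0],1],[[0,0,0],[0,0,0],1],[[0,0,0],[0,0,0],1]]'|egrep 'pos|force|rot'; done
cat > f.py <<'E'
from h import *
import sys
o=robot.get_obs(); c,T=ext('wrist',o); p,d=save('wrist',sys.argv[1]); W=cloud('wrist',d,T); np.save(f'pics/{sys.argv[1]}W.npy',W)
print(np.round(o['tool_pos'],4),np.round(o['ee_rot'],4),'q',np.round(o['joint_positions'],3))
w=W.reshape(-1,3)
t=w[(np.hypot(w[:,0]-.571,w[:,1]+.005)<.032)&(w[:,2]>.122)&(w[:,2]<.14)]; print('adaptor',len(t),np.median(t,0).round(4),cv2.minEnclosingCircle(t[:,:2].astype(np.float32)),cv2.minAreaRect(t[:,:2].astype(np.float32))[:2])
f=w[(np.hypot(w[:,0]-.571,w[:,1]+.005)<.12)&(w[:,2]>.018)&(w[:,2]<.034)]; print('foot',len(f),np.median(f[:,2]).round(4),cv2.minAreaRect(f[:,:2].astype(np.float32)))
h=w[(np.hypot(w[:,0]-.571,w[:,1]+.005)<.09)&(w[:,2]>.185)&(w[:,2]<.205)]
u=np.array([np.cos(np.radians(-16.5)),np.sin(np.radians(-16.5))]); k=(h[:,:2]-[.571,-.005])@u
for g in(h[k>.03],h[k<-.03]):
    if len(g)>20: r=cv2.minAreaRect(g[:,:2].astype(np.float32)); print('hoop',len(g),np.median(g,0).round(4),r)
E
python3 f.py wr5
```

```text
tool_pos: [0.5653, 0.2112, 0.332]
wrist_force: [0.7, -0.5, -3.5]
finger_force: 30.0
tool_pos: [0.6229, 0.082, 0.329]
wrist_force: [-0.0, 0.3, -3.2]
finger_force: 30.0
tool_pos: [0.6762, -0.0378, 0.3285]
wrist_force: [0.8, 0.2, -4.0]
finger_force: 30.0
tool_pos: [0.6755, -0.0343, 0.3312]
ee_rot: [-3.137, 0.001, 2.854]
wrist_force: [0.5, 0.9, -4.0]
finger_force: 30.0
tool_pos: [0.6758, -0.0355, 0.3308]
ee_rot: [-3.137, 0.001, 2.853]
wrist_force: [0.7, -0.5, -3.2]
finger_force: 30.0
[ 0.6758 -0.0355  0.3308] [-3.1367e+00  1.1000e-03  2.8531e+00] q [-0.134  0.394  0.802 -0.005  1.945 -1.418]
adaptor 1584 [ 0.5732 -0.0052  0.1289] ((0.573045551776886, -0.005122140049934387), 0.023163186386227608) ((0.5731121301651001, -0.0054377056658267975), (0.0450771301984787, 0.044944070279598236))
foot 6049 0.0265 ((0.5722651481628418, -0.0049205198884010315), (0.11062754690647125, 0.14809276163578033), 73.45787811279297)
hoop 903 [ 0.6233 -0.0191  0.1993] ((0.6233438849449158, -0.019605465233325958), (0.07714980095624924, 0.009772680699825287), 74.07077026367188)
hoop 40 [ 0.5183 -0.0201  0.1884] ((0.5261410474777222, 0.008715018630027771), (0.07335401326417923, 0.0015979865565896034), 73.64451599121094)
```

View pics/wr5.png

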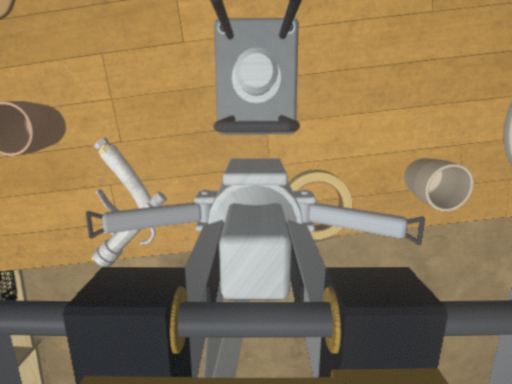

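The picture shows the adaptor at (257,72) between the hoops, square to the tool. The coupling is held upright with its arms left and right, and the bystanders are clear. I move over the adaptor, check, then descend.

```bash
python3 -m handwheel '[[[0,0,0],[-0.157,0.046,0.1],1],[[0,0,0],[-0.257,0.076,0.1],1],[[0,0,0],[-0.257,0.076,0],1],[[0,0,0],[-0.257,0.076,0],1],[[0,0,0],[-0.257,0.076,0],1]]'|egrep 'pos|force'
python3 -m handwheel '[[[0,0,0.001],[-0.257,0.076,0],1],[[0,0,0],[-0.257,0.076,0],1],[[0,0,0],[-0.257,0.076,-0.1],1],[[0,0,0],[-0.1,0.03,-0.1],1],[[0,0,0],[0,0,0],1]]'|egrep 'pos|force'
for i in 1 2; do python3 -m handwheel '[[[0,0,0],[0,0,0],1],[[0,0,0],[0,0,0],1],[[0,0,0],[0,0,0],1],[[0,0,0],[0,0,0],1]]'|egrep 'pos|force|rot'; done
python3 - <<'E'
from h import *
o=robot.get_obs(); c,T=ext('wrist',o); p,d=save('wrist','wr6'); W=cloud('wrist',d,T); w=W.reshape(-1,3)
k=w[(np.hypot(*(w[:,:2]-np.array(o['tool_pos'])[:2]).T)<.05)&(np.abs(w[:,2]-o['tool_pos'][2]-.015)<.008)]
rel=k-np.array(o['tool_pos']); print(len(k),np.median(rel,0).round(4),cv2.minAreaRect(k[:,:2].astype(np.float32)))
E
```

```text
tool_pos: [0.6155, -0.0179, 0.3415]
wrist_force: [-0.5, -0.5, -3.1]
finger_force: 30.0
tool_pos: [0.5721, -0.005, 0.3307]
wrist_force: [-0.3, -0.3, -3.2]
finger_force: 30.0
tool_pos: [0.5734, -0.0054, 0.3307]
ee_rot: [-3.137, 0.001, 2.854]
wrist_force: [-0.4, 0.4, -3.4]
finger_force: 30.0
tool_pos: [0.573, -0.0053, 0.3308]
ee_rot: [-3.137, 0.001, 2.855]
wrist_force: [0.6, 0.4, -3.9]
finger_force: 30.0
5815 [-0.002   0.      0.0165] ((0.5746606588363647, -0.005736213177442551), (0.05827384814620018, 0.03407857567071915), 74.76486206054688)
```

```bash
python3 -m handwheel '[[[0,0,0],[0,0,-0.15],1],[[0,0,0],[0,0,-0.25],1],[[0,0,0],[0,0,-0.3],1],[[0,0,0],[0,0,-0.3],1],[[0,0,0],[0,0,-0.3],1]]'|egrep 'pos|force'
python3 -m handwheel '[[[0,0,0],[0,0,-0.25],1],[[0,0,0],[0,0,-0.15],1],[[0,0,0],[0,0,-0.06],1],[[0,0,0],[0,0,0],1],[[0,0,0],[0,0,0],1]]'|egrep 'pos|force'
for i in 1 2 3; do python3 -m handwheel '[[[0,0,0],[0,0,-0.06],1],[[0,0,0],[0,0,-0.06],1],[[0,0,0],[0,0,-0.06],1]]'|egrep 'pos|force'; done
```

```text
tool_pos: [0.5725, -0.0052, 0.2637]
wrist_force: [0.2, -1.2, -3.3]
finger_force: 30.0
tool_pos: [0.5734, -0.0053, 0.2436]
wrist_force: [0.5, -0.3, -2.7]
finger_force: 30.0
tool_pos: [0.5731, -0.0053, 0.2338]
wrist_force: [0.6, -0.5, -3.9]
finger_force: 30.0
tool_pos: [0.5729, -0.0051, 0.2251]
wrist_force: [-1.5, -0.1, 6.6]
finger_force: 30.0
tool_pos: [0.5729, -0.0049, 0.2164]
wrist_force: [-0.6, 0.9, -2.8]
finger_force: 30.0
```

```bash
for i in 1 2 3 ; do python3 -m handwheel '[[[0,0,0],[0,0,-0.06],1],[[0,0,0],[0,0,-0.06],1],[[0,0,0],[0,0,-0.06],1]]'|egrep 'pos|force'; done
python3 -m handwheel '[[[0,0,0],[0,0,-0.04],1],[[0,0,0],[0,0,-0.04],1]]'|egrep 'pos|force'
```

```text
tool_pos: [0.5728, -0.005, 0.2059]
wrist_force: [-0.5, 2.0, -1.0]
finger_force: 30.0
tool_pos: [0.5728, -0.0049, 0.1975]
wrist_force: [-1.9, 3.6, -0.4]
finger_force: 30.0
tool_pos: [0.5727, -0.005, 0.1886]
wrist_force: [-2.3, 2.8, -0.1]
finger_force: 30.0
tool_pos: [0.5726, -0.005, 0.1847]
wrist_force: [-3.7, 3.9, 1.0]
finger_force: 30.0
```

```bash
for i in 1 2 3 4; do python3 -m handwheel '[[[0,0,0],[0,0,-0.03],1],[[0,0,0],[0,0,-0.03],1]]'|egrep 'pos|wrist_force'; done
```

```text
tool_pos: [0.5726, -0.005, 0.1827]
wrist_force: [-6.0, 4.4, 8.0]
tool_pos: [0.5726, -0.005, 0.1827]
wrist_force: [-9.6, 4.0, 17.0]
tool_pos: [0.573, -0.0051, 0.1825]
wrist_force: [-12.0, 4.8, 24.9]
tool_pos: [0.5735, -0.0053, 0.1824]
wrist_force: [-14.5, 4.5, 31.6]
```

```bash
python3 -m handwheel '[[[0,0,0],[0,0,0.05],1],[[0,0,0],[0,0,0.08],1],[[0,0,0],[0,0,0],1],[[0,0,0],[0,0,0],0.4],[[0,0,0],[0,0,0],0]]'|egrep 'pos|force'
python3 -m handwheel '[[[0,0,0],[0,0,0],0],[[0,0,0],[0,0,0],0],[[0,0,0],[0,0,0],0],[[0,0,0],[0,0,0],0],[[0,0,0],[0,0,0],0]]'|egrep 'pos|force|wid'
python3 -m handwheel '[[[0,0,0],[0,0,0.1],0],[[0,0,0],[0,0,0.4],0],[[0,0,0],[0,0,0.5],0],[[0,0,0],[0,0,0.5],0],[[0,0,0],[0,0,0.5],0]]'|egrep 'pos|force'
python3 -m handwheel '[[[0,0,0],[0,0,0.4],0],[[0,0,0],[0,0,0.2],0],[[0,0,0],[0,0,0],0],[[0,0,0],[0,0,0],0],[[0,0,0],[0,0,0],0]]'|egrep 'pos|force'
python3 -m handwheel '[[[0,0,0],[0,0,0],0],[[0,0,0],[0,0,0],0],[[0,0,0],[0,0,0],0]]'|egrep 'pos|rot'
python3 - <<'E'
from h import *
o=robot.get_obs(); c,T=ext('wrist',o); p,d=save('wrist','wr7'); W=cloud('wrist',d,T); np.save('pics/wr7W.npy',W); w=W.reshape(-1,3)
f=np.array([.573,-.0052]); 
k=w[(np.hypot(*(w[:,:2]-f).T)<.03)&(w[:,2]>.185)&(w[:,2]<.215)]; print('top',len(k),np.median(k,0).round(4),cv2.minAreaRect(k[:,:2].astype(np.float32)))
a=np.radians(73.5); ux=np.array([np.sin(a),-np.cos(a)]); uy=np.array([np.cos(a),np.sin(a)])
fx=(w[:,:2]-f)@ux; fy=(w[:,:2]-f)@uy
for sg in(1,-1):
    print(sg)
    for y in np.arange(.04,.13,.01):
        m=(np.abs(fx)<.012)&(fy*sg>y)&(fy*sg<y+.01)&(w[:,2]>.05)&(w[:,2]<.2)
        if m.sum()>3: print(y.round(2),m.sum(),np.median(fx[m]).round(4),np.percentile(w[m,2],[10,50,90]).round(4))
E
```

```text
tool_pos: [0.5742, -0.0065, 0.18]
wrist_force: [-0.1, 0.2, -0.6]
finger_force: 0.0
tool_pos: [0.573, -0.0054, 0.1791]
wrist_force: [-0.2, 0.9, -0.3]
width: 0.0867
finger_force: 0.0
tool_pos: [0.5729, -0.0053, 0.2807]
wrist_force: [0.3, 0.7, 0.5]
finger_force: 0.0
tool_pos: [0.5725, -0.0052, 0.3075]
wrist_force: [-0.3, 1.0, -0.8]
finger_force: 0.0
tool_pos: [0.5729, -0.0053, 0.3087]
ee_rot: [-3.137, 0.0, 2.855]
top 1611 [ 0.5713 -0.0054  0.1993] ((0.5732874274253845, -0.005834586918354034), (0.034063536673784256, 0.03306790068745613), 73.30570983886719)
1
0.04 148 -0.0005 [0.1162 0.1188 0.1217]
0.05 144 -0.0011 [0.1223 0.1255 0.1283]
0.06 145 -0.0011 [0.1284 0.1317 0.1342]
0.07 158 -0.001 [0.1347 0.1376 0.1404]
0.08 162 -0.0008 [0.1408 0.1436 0.1468]
0.09 108 -0.001 [0.1456 0.1473 0.149 ]
0.1 65 0.0001 [0.1493 0.1507 0.1516]
-1
0.04 151 -0.0004 [0.1137 0.1165 0.1186]
0.05 132 -0.0008 [0.1183 0.1205 0.1225]
0.06 131 -0.0007 [0.1222 0.1245 0.1265]
0.07 143 -0.0008 [0.1261 0.1287 0.1307]
0.08 142 -0.0005 [0.1303 0.1327 0.1345]
0.09 138 -0.0006 [0.1337 0.1366 0.138 ]
0.1 92 0.0 [0.1365 0.1386 0.1399]
```

View pics/wr7.png

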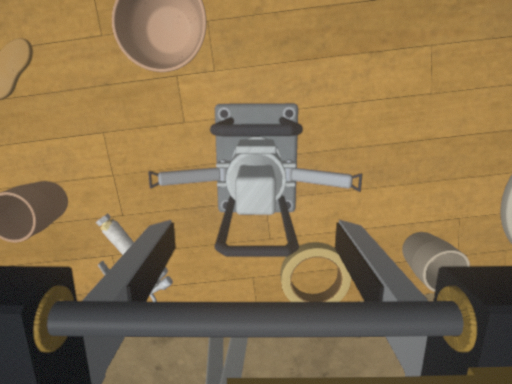

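The picture shows the coupling home at (257,180) between the hoops. Its arms point out at (155,180) and (358,182), about 22° and 31° above level. Next I close the fingers and tilt the tool 45° on the +y side.

```bash
python3 -m handwheel '[[[0,0,0],[0.066,0.223,0],1],[[-0.06,0.0178,0],[0.066,0.223,0],1],[[-0.06,0.0178,0],[0.066,0.223,0],1],[[-0.06,0.0178,0],[0.066,0.223,0],1],[[-0.06,0.0178,0],[0.066,0.223,0],1]]'|egrep 'pos|force'
python3 -m handwheel '[[[-0.06,0.0178,0],[0.066,0.223,0],1],[[-0.06,0.0178,0],[0.066,0.223,0],1],[[-0.06,0.0178,0],[0.066,0.223,0],1],[[-0.06,0.0178,0],[0,0,0],1],[[0,0,0],[0,0,0],1]]'|egrep 'pos|force'
python3 -m handwheel '[[[0,0,0],[0,0,0],1],[[0,0,0],[0,0,0],1],[[0,0,0],[0,0,0],1],[[0,0,0],[0,0,0],1],[[0,0,0],[0,0,0],1]]'
cat > g.py <<'E'
from h import *
# usage: tool state in fitting frame
f=np.array([.573,-.0052]); a=np.radians(73.5); ux=np.array([np.sin(a),-np.cos(a)]); uy=np.array([np.cos(a),np.sin(a)])
def st():
    o=robot.get_obs(); p=np.array(o['tool_pos']); M=R.from_euler('xyz',o['ee_rot']).as_matrix(); d=M[:,2]; e=M[:,1]
    L=lambda v:np.array([v[:2]@ux,v[:2]@uy,v[2]]).round(4)
    t=p+.025*d; F=np.r_[f,0]
    print('t',o['time'],'TCP',L(p-F),'d',L(d),'y',L(e),'tips',L(t+.0125*e-F),L(t-.0125*e-F),'w',round(o['width'],4),'q',np.round(o['joint_positions'],2),'F',np.round(o['wrist_force'],1))
def plan(tcp,sg,phis,rhoD=.065,off=.006):
    """TCP waypoints (fy*sg,z) for 45deg tilt -> world units"""
    prev=None
    for ph in phis:
        r=np.radians(ph); A=np.array([np.cos(r),np.sin(r)]); n=np.array([-np.sin(r),np.cos(r)])
        if ph>=-45: P=np.array([.036,.107])+rhoD*A+off*n-np.array([-.0089,-.0265])
        else: P=np.array([.036,.107])+(rhoD-.025+(-45-ph)/35*.01)*A+off*n-np.array([-.0265,-.0089])
        print(ph,P.round(4),end=' ')
        if prev is not None: dlt=P-prev; print('units',(np.r_[uy*sg*dlt[0],dlt[1]]/.05).round(3))
        else: print()
        prev=P
E
python3 -c "
from g import *
st(); plan(None,1,[45,31,15,0,-15,-30,-45,-57,-68,-80])"
```

```text
tool_pos: [0.5898, 0.0518, 0.31]
wrist_force: [1.0, 0.2, 0.4]
finger_force: 0.0
tool_pos: [0.5996, 0.0871, 0.3048]
wrist_force: [-0.4, -0.5, -0.8]
finger_force: 0.0
time: 30.95
tool_pos: [0.5993, 0.0832, 0.3102]
ee_rot: [-2.352, 0.001, 2.854]
wrist_force: [1.3, -0.2, -0.6]
width: 0.0007
finger_force: 0.0
t 30.95 TCP [1.000e-04 9.230e-02 3.102e-01] d [ 0.001  -0.7104 -0.7038] y [ 5.000e-04  7.038e-01 -7.104e-01] tips [1.000e-04 8.330e-02 2.837e-01] [1.000e-04 6.570e-02 3.015e-01] w 0.0007 q [ 0.35  0.51  0.87 -0.75  2.15 -1.23] F [ 1.3 -0.2 -0.6]
45 [0.0866 0.1837] 
31 [0.0975 0.1721] units [ 0.062  0.209 -0.232]
15 [0.1061 0.1561] units [ 0.049  0.165 -0.32 ]
0 [0.1099 0.1395] units [ 0.021  0.072 -0.332]
-15 [0.1092 0.1225] units [-0.004 -0.013 -0.341]
-30 [0.1042 0.1062] units [-0.029 -0.097 -0.326]
-45 [0.0951 0.0918] units [-0.052 -0.174 -0.288]
-57 [0.0912 0.0827] units [-0.022 -0.075 -0.181]
-68 [0.0855 0.075 ] units [-0.032 -0.109 -0.156]
-80 [0.0771 0.0677] units [-0.048 -0.161 -0.145]
```

```bash
python3 -m handwheel '[[[0,0,0],[0,0,-0.2],1],[[0,0,0],[0,0,-0.35],1],[[0,0,0],[0,0,-0.4],1],[[0,0,0],[0,0,-0.4],1],[[0,0,0],[0,0,-0.4],1]]'|egrep 'pos|force'
python3 -m handwheel '[[[0,0,0],[0,0,-0.35],1],[[0,0,0],[0,0,-0.2],1],[[0,0,0],[0,0,0],1],[[0,0,0],[0,0,0],1],[[0,0,0],[0,0,0],1]]'|egrep 'pos|force'
python3 -m handwheel '[[[0,0,0],[0.016,0.05,-0.23],1],[[0,0,0],[0.016,0.05,-0.23],1],[[0,0,0],[0.025,0.082,-0.16],1],[[0,0,0],[0.025,0.082,-0.16],1],[[0,0,0],[0,0,0],1]]'|egrep 'pos|force'
python3 -c "
from g import *
st()"
```

```text
tool_pos: [0.5992, 0.0838, 0.2201]
wrist_force: [-0.1, 0.3, -0.1]
finger_force: 0.0
tool_pos: [0.5999, 0.084, 0.1956]
wrist_force: [0.9, -0.3, 1.2]
finger_force: 0.0
tool_pos: [0.6031, 0.0977, 0.1532]
wrist_force: [0.1, -0.5, -0.5]
finger_force: 0.1
t 32.45 TCP [-0.0004  0.1072  0.1532] d [-5.000e-04 -7.124e-01 -7.018e-01] y [-0.0037  0.7018 -0.7124] tips [-0.0004  0.0981  0.1267] [-0.0003  0.0806  0.1445] w 0.0006 q [ 0.37  0.59  1.07 -0.65  1.95 -1.02] F [ 0.1 -0.5 -0.5]
```

```bash
python3 -m handwheel '[[[0,0,0],[0.01,0.036,-0.166],1],[[0,0,0],[0.01,0.036,-0.166],1],[[0,0,0],[-0.002,-0.006,-0.17],1],[[0,0,0],[-0.002,-0.006,-0.17],1],[[0,0,0],[0,0,0],1]]'|egrep 'pos|wrist'
python3 -m handwheel '[[[0,0,0],[-0.015,-0.048,-0.163],1],[[0,0,0],[-0.015,-0.048,-0.163],1],[[0,0,0],[-0.026,-0.087,-0.144],1],[[0,0,0],[-0.026,-0.087,-0.144],1],[[0,0,0],[0,0,0],1]]'|egrep 'pos|wrist'
python3 -m handwheel '[[[0,0,0],[-0.022,-0.075,-0.181],1],[[0,0,0],[0,0,0],1],[[0,0,0],[0,0,0],1]]'|egrep 'pos|wrist'
python3 -c "
from g import *
st()"
```

```text
tool_pos: [0.6036, 0.0998, 0.1197]
wrist_force: [0.4, -0.4, -0.2]
tool_pos: [0.5993, 0.0856, 0.0895]
wrist_force: [1.1, 1.1, 0.4]
tool_pos: [0.5989, 0.0827, 0.0816]
wrist_force: [-0.3, -0.4, -1.0]
t 33.75 TCP [-0.0001  0.0916  0.0816] d [ 2.000e-04 -7.114e-01 -7.027e-01] y [-0.0014  0.7027 -0.7114] tips [-0.0001  0.0826  0.0551] [-0.0001  0.0651  0.0729] w 0.0005 q [ 0.35  0.63  1.16 -0.63  1.84 -0.95] F [-0.3 -0.4 -1. ]
```

```bash
python3 -m handwheel '[[[0,0,0],[-0.016,-0.055,-0.078],1],[[0,0,0],[-0.016,-0.055,-0.078],1],[[0,0,0],[-0.024,-0.08,-0.073],1],[[0,0,0],[-0.024,-0.08,-0.073],1],[[0,0,0],[0,0,0],1]]'|egrep 'pos|wrist'
python3 -m handwheel '[[[0,0,0],[0,0,0],1],[[0,0,0],[0,0,0],1],[[0,0,0],[-0.011,-0.038,0],1],[[0,0,0],[-0.011,-0.038,0],1],[[0,0,0],[0,0,0],1]]'|egrep 'pos|wrist'
python3 - <<'E'
from g import *
st(); p,d=save('side','side5'); W=cloud('side',d); t,e=save('top','top5')
c=robot.calibration('side'); E=np.linalg.inv(c['extrinsics'])
pt=np.r_[f,.1]; px=cv2.projectPoints(pt[None],cv2.Rodrigues(E[:3,:3])[0],E[:3,3],np.array(c['mtx']),np.array(c['D']))[0].ravel(); print(px)
u,v=px.astype(int); crop=p[v-55:v+55,u-70:u+70]; cv2.imwrite('pics/s5c.png',cv2.resize(crop,None,fx=5,fy=5,interpolation=cv2.INTER_CUBIC)[:,:,::-1])
E
```

```text
tool_pos: [0.5946, 0.0687, 0.066]
wrist_force: [0.6, 0.0, 1.2]
tool_pos: [0.594, 0.0656, 0.0667]
wrist_force: [1.0, 1.5, -0.2]
t 34.75 TCP [0.     0.0738 0.0667] d [ 0.0008 -0.7109 -0.7033] y [-0.0012  0.7033 -0.7109] tips [0.     0.0649 0.0402] [0.0001 0.0473 0.058 ] w 0.0006 q [ 0.33  0.62  1.21 -0.64  1.79 -0.94] F [ 1.   1.5 -0.2]
[280.68354548 227.7945188 ]
```

View pics/s5c.png

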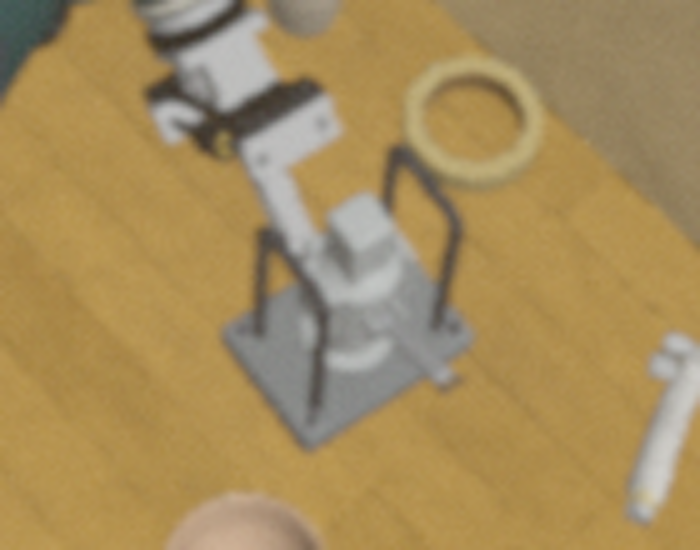

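```bash
for i in 1 2 3; do python3 -m handwheel '[[[0,0,0],[-0.008,-0.026,0],1],[[0,0,0],[-0.008,-0.026,0],1],[[0,0,0],[0,0,0],1]]'|egrep 'pos|wrist'; done
```

```text
tool_pos: [0.5931, 0.0628, 0.0667]
wrist_force: [0.7, 1.0, -0.1]
tool_pos: [0.5927, 0.0608, 0.0665]
wrist_force: [1.8, 3.8, -2.1]
tool_pos: [0.5922, 0.0596, 0.0661]
wrist_force: [2.0, 7.1, -2.3]
```

```bash
python3 -m handwheel '[[[0,0,0],[-0.012,-0.04,0],1],[[0,0,0],[0,0,0],1],[[0,0,0],[0.08,0.27,0.28],1],[[0,0,0],[0.08,0.27,0.28],1],[[0,0,0],[0.08,0.27,0.28],1]]'|egrep 'pos|wrist'
python3 -m handwheel '[[[0,0,0],[0.08,0.27,0.4],1],[[0,0,0],[0,0,0.5],1],[[0,0,0],[0,0,0.6],1],[[0,0,0],[0,0,0.6],1],[[0,0,0],[0,0,0.6],1]]'|egrep 'pos|wrist'
python3 -m handwheel '[[[0.06,-0.0178,0],[0,0,0.4],1],[[0.06,-0.0178,0],[-0.066,-0.223,0.4],1],[[0.06,-0.0178,0],[-0.066,-0.223,0.4],1],[[0.06,-0.0178,0],[-0.066,-0.223,0.2],1],[[0.06,-0.0178,0],[-0.066,-0.223,0],1]]'|egrep 'pos|wrist'
python3 -m handwheel '[[[0.06,-0.0178,0],[-0.066,-0.223,0],1],[[0.06,-0.0178,0],[-0.066,-0.223,0],1],[[0.06,-0.0178,0],[-0.066,-0.223,0],1],[[0,0,0],[-0.066,-0.223,0],1],[[0,0,0],[-0.066,-0.223,0],1]]'|egrep 'pos|wrist'
python3 -m handwheel '[[[0,0,0],[0,0,0],1],[[0,0,0],[0,0,0],1],[[0,0,0],[0,0,0],1],[[0,0,0],[0,0,0],1],[[0,0,0],[0,0,0],1]]'|egrep 'pos|wrist'
cat > k.py <<'E'
from g import *
import sys
st(); o=robot.get_obs(); c,T=ext('wrist',o); p,d=save('wrist',sys.argv[1]); w=cloud('wrist',d,T).reshape(-1,3)
k=w[(np.hypot(*(w[:,:2]-f).T)<.03)&(w[:,2]>.185)&(w[:,2]<.215)]; print('top',len(k),np.median(k,0).round(4),cv2.minAreaRect(k[:,:2].astype(np.float32))[0])
fx=(w[:,:2]-f)@ux; fy=(w[:,:2]-f)@uy
for sg in(1,-1):
    print(sg)
    for y in np.arange(.032,.12,.008):
        m=(np.abs(fx)<.008)&(fy*sg>y)&(fy*sg<y+.008)&(w[:,2]>.03)&(w[:,2]<.18)
        if m.sum()>3: print(y.round(3),m.sum(),np.percentile(w[m,2],[10,50,90]).round(4))
E
python3 k.py wr8
```

```text
tool_pos: [0.6026, 0.0957, 0.1098]
wrist_force: [-0.2, 0.5, 0.6]
tool_pos: [0.6064, 0.1088, 0.2454]
wrist_force: [0.3, -0.4, 0.5]
tool_pos: [0.5935, 0.0639, 0.3173]
wrist_force: [0.2, 0.1, 0.2]
tool_pos: [0.5764, 0.0077, 0.3139]
wrist_force: [-0.3, 0.3, -0.4]
tool_pos: [0.5775, 0.0101, 0.3136]
wrist_force: [0.6, 0.7, 1.3]
t 38.25 TCP [-1.000e-04  1.600e-02  3.136e-01] d [ 7.0e-04 -5.1e-03 -1.0e+00] y [-0.0022  1.     -0.0051] tips [-1.000e-04  2.830e-02  2.885e-01] [-0.      0.0033  0.2886] w 0.0002 q [-0.08  0.15  1.14 -0.01  1.85 -1.36] F [0.6 0.7 1.3]
top 1550 [ 0.5708 -0.0034  0.199 ] (0.5728523135185242, -0.004075599834322929)
1
0.032 95 [0.1127 0.1139 0.1149]
0.04 48 [0.0575 0.1106 0.1133]
0.048 27 [0.036 0.054 0.068]
-1
0.032 104 [0.1129 0.1141 0.1163]
0.04 97 [0.1147 0.1167 0.1183]
0.048 88 [0.1183 0.1197 0.1217]
0.056 97 [0.1213 0.1231 0.1248]
0.064 90 [0.125  0.1263 0.1281]
0.072 96 [0.1276 0.1297 0.1312]
0.08 94 [0.1316 0.1335 0.1353]
0.088 97 [0.1349 0.1362 0.1378]
0.096 46 [0.1355 0.1373 0.138 ]
0.104 47 [0.1381 0.1392 0.1405]
```

```bash
python3 -m handwheel '[[[0.06,-0.0178,0],[-0.077,-0.259,0],1],[[0.06,-0.0178,0],[-0.077,-0.259,0],1],[[0.06,-0.0178,0],[-0.077,-0.259,0],1],[[0.06,-0.0178,0],[-0.077,-0.259,0],1],[[0.06,-0.0178,0],[-0.077,-0.259,0],1]]'|egrep 'pos|wrist'
python3 -m handwheel '[[[0.06,-0.0178,0],[-0.077,-0.259,0],1],[[0.06,-0.0178,0],[-0.077,-0.259,0],1],[[0.06,-0.0178,0],[-0.077,-0.259,0],1],[[0,0,0],[0,0,0],1],[[0,0,0],[0,0,0],1]]'|egrep 'pos|wrist'
python3 -m handwheel '[[[0,0,0],[0,0,0],1],[[0,0,0],[0,0,0],1],[[0,0,0],[0,0,0],1],[[0,0,0],[0,0,0],1],[[0,0,0],[0,0,0],1]]'|egrep 'pos|wrist'
python3 -c "
from g import *
st(); plan(None,-1,[31,15,0,-15,-30,-45,-57,-68,-80])
w=np.load('pics/wr7W.npy').reshape(-1,3); fx=(w[:,:2]-f)@ux; fy=(w[:,:2]-f)@uy
m=(fy<-.09)&(fy>-.3)&(abs(fx)<.2)&(w[:,2]>.02)
for y in np.arange(-.3,-.09,.03):
    k=m&(fy>=y)&(fy<y+.03)
    if k.sum()>3: print(y.round(2),np.percentile(fx[k],[2,98]).round(3),w[k,2].max().round(3))"
```

```text
tool_pos: [0.5579, -0.0557, 0.3146]
wrist_force: [-0.3, -0.2, -0.1]
tool_pos: [0.5465, -0.0947, 0.3133]
wrist_force: [-0.4, 0.1, -0.0]
tool_pos: [0.5466, -0.0937, 0.3141]
wrist_force: [0.7, -0.2, -0.5]
t 39.8 TCP [-2.000e-04 -9.230e-02  3.141e-01] d [ 0.0011  0.7041 -0.7101] y [-0.0021  0.7101  0.7041] tips [-2.000e-04 -6.590e-02  3.051e-01] [-2.000e-04 -8.360e-02  2.875e-01] w 0.0004 q [-0.68  0.14  1.33  0.76  1.91 -1.79] F [ 0.7 -0.2 -0.5]
31 [0.0975 0.1721] 
15 [0.1061 0.1561] units [-0.049 -0.165 -0.32 ]
0 [0.1099 0.1395] units [-0.021 -0.072 -0.332]
-15 [0.1092 0.1225] units [ 0.004  0.013 -0.341]
-30 [0.1042 0.1062] units [ 0.029  0.097 -0.326]
-45 [0.0951 0.0918] units [ 0.052  0.174 -0.288]
-57 [0.0912 0.0827] units [ 0.022  0.075 -0.181]
-68 [0.0855 0.075 ] units [ 0.032  0.109 -0.156]
-80 [0.0771 0.0677] units [ 0.048  0.161 -0.145]
-0.3 [0.029 0.089] 0.088
-0.24 [0.081 0.169] 0.03
-0.21 [0.09  0.134] 0.03
-0.18 [-0.19  -0.129] 0.056
-0.15 [-0.196  0.194] 0.055
-0.12 [-0.153  0.007] 0.141
```

```bash
python3 -m handwheel '[[[0,0,0],[0,0,-0.2],1],[[0,0,0],[0,0,-0.4],1],[[0,0,0],[0,0,-0.4],1],[[0,0,0],[0,0,-0.4],1],[[0,0,0],[0,0,-0.4],1]]'|egrep 'pos|wrist'
python3 -m handwheel '[[[0,0,0],[0,0,-0.38],1],[[0,0,0],[0,0,-0.2],1],[[0,0,0],[0,0,0],1],[[0,0,0],[0,0,0],1],[[0,0,0],[0,0,0],1]]'|egrep 'pos|wrist'
python3 -m handwheel '[[[0,0,0],[-0.016,-0.05,-0.23],1],[[0,0,0],[-0.016,-0.05,-0.23],1],[[0,0,0],[-0.025,-0.082,-0.16],1],[[0,0,0],[-0.025,-0.082,-0.16],1],[[0,0,0],[0,0,0],1]]'|egrep 'pos|wrist'
python3 -m handwheel '[[[0,0,0],[-0.01,-0.036,-0.166],1],[[0,0,0],[-0.01,-0.036,-0.166],1],[[0,0,0],[0.002,0.006,-0.17],1],[[0,0,0],[0.002,0.006,-0.17],1],[[0,0,0],[0,0,0],1]]'|egrep 'pos|wrist'
python3 -m handwheel '[[[0,0,0],[0.015,0.048,-0.163],1],[[0,0,0],[0.015,0.048,-0.163],1],[[0,0,0],[0.026,0.087,-0.144],1],[[0,0,0],[0.026,0.087,-0.144],1],[[0,0,0],[0,0,0],1]]'|egrep 'pos|wrist'
python3 -m handwheel '[[[0,0,0],[0.022,0.075,-0.181],1],[[0,0,0],[0,0,0],1],[[0,0,0],[0,0,0],1]]'|egrep 'pos|wrist'
python3 -c "
from g import *
st()"
```

```text
tool_pos: [0.5463, -0.0941, 0.222]
wrist_force: [-0.1, 0.0, 0.4]
tool_pos: [0.547, -0.0945, 0.196]
wrist_force: [0.6, 0.0, 0.7]
tool_pos: [0.5418, -0.1077, 0.1541]
wrist_force: [-0.0, -0.0, 0.3]
tool_pos: [0.5409, -0.1099, 0.1205]
wrist_force: [0.9, -0.7, -0.5]
tool_pos: [0.5451, -0.0956, 0.0902]
wrist_force: [0.2, 0.2, -0.3]
tool_pos: [0.5466, -0.0929, 0.0821]
wrist_force: [-0.0, -0.5, -0.2]
t 42.6 TCP [-0.0004 -0.0916  0.0821] d [ 6.000e-04  7.044e-01 -7.098e-01] y [-0.0008  0.7098  0.7044] tips [-0.0004 -0.0651  0.0732] [-0.0004 -0.0828  0.0556] w 0.0004 q [-0.68  0.31  1.61  0.71  1.57 -2.09] F [-0.  -0.5 -0.2]
```

```bash
python3 -m handwheel '[[[0,0,0],[0.016,0.055,-0.078],1],[[0,0,0],[0.016,0.055,-0.078],1],[[0,0,0],[0.024,0.08,-0.073],1],[[0,0,0],[0.024,0.08,-0.073],1],[[0,0,0],[0,0,0],1]]'|egrep 'pos|wrist'
python3 -m handwheel '[[[0,0,0],[0,0,0],1],[[0,0,0],[0.011,0.038,0],1],[[0,0,0],[0.011,0.038,0],1],[[0,0,0],[0.01,0.034,0],1],[[0,0,0],[0,0,0],1]]'|egrep 'pos|wrist'
for i in 1 2 3; do python3 -m handwheel '[[[0,0,0],[0.009,0.031,0],1],[[0,0,0],[0.009,0.031,0],1],[[0,0,0],[0,0,0],1]]'|egrep 'pos|wrist'; done
```

```text
tool_pos: [0.5505, -0.0789, 0.0666]
wrist_force: [-0.0, -1.0, 0.5]
tool_pos: [0.5524, -0.074, 0.0673]
wrist_force: [-0.6, -0.3, 0.0]
tool_pos: [0.5533, -0.071, 0.0673]
wrist_force: [-0.6, -1.3, 0.1]
tool_pos: [0.5539, -0.0692, 0.0664]
wrist_force: [-1.9, -6.2, -2.6]
tool_pos: [0.5544, -0.0684, 0.0661]
wrist_force: [-4.9, -12.2, -1.3]
```

At the stop. I retreat the same way and check both arms from above.

```bash
python3 -m handwheel '[[[0,0,0],[-0.02,-0.07,0],1],[[0,0,0],[-0.08,-0.27,0.28],1],[[0,0,0],[-0.08,-0.27,0.28],1],[[0,0,0],[-0.08,-0.27,0.28],1],[[0,0,0],[-0.08,-0.27,0.4],1]]'|egrep 'pos|wrist'
python3 -m handwheel '[[[0,0,0],[0,0,0.5],1],[[0,0,0],[0,0,0.6],1],[[0,0,0],[0,0,0.6],1],[[0,0,0],[0,0,0.6],1],[[0,0,0],[0,0,0.6],1]]'|egrep 'pos|wrist'
python3 -m handwheel '[[[-0.06,0.0178,0],[0.08,0.26,0.2],1],[[-0.06,0.0178,0],[0.08,0.26,0],1],[[-0.06,0.0178,0],[0.08,0.26,0],1],[[-0.06,0.0178,0],[0.08,0.26,0],1],[[-0.06,0.0178,0],[0.08,0.26,0],1]]'|egrep 'pos|wrist'
python3 -m handwheel '[[[-0.06,0.0178,0],[0.08,0.26,0],1],[[-0.06,0.0178,0],[0.08,0.26,0],1],[[-0.06,0.0178,0],[0.08,0.26,0],1],[[0,0,0],[0,0,0],1],[[0,0,0],[0,0,0],1]]'|egrep 'pos|wrist'
python3 -m handwheel '[[[0,0,0],[0,0,0],1],[[0,0,0],[0,0,0],1],[[0,0,0],[0,0,0],1],[[0,0,0],[0,0,0],1],[[0,0,0],[0,0,0],1]]'|egrep 'pos|wrist'
python3 k.py wr9
```

```text
tool_pos: [0.5376, -0.1216, 0.1297]
wrist_force: [0.3, 0.1, -0.5]
tool_pos: [0.5379, -0.1213, 0.2761]
wrist_force: [-0.2, -1.2, 0.2]
tool_pos: [0.5579, -0.056, 0.2853]
wrist_force: [0.3, -0.2, 1.0]
tool_pos: [0.5698, -0.0169, 0.2841]
wrist_force: [-0.1, -0.3, -0.1]
tool_pos: [0.57, -0.019, 0.2844]
wrist_force: [0.2, 0.1, -0.7]
t 47.0 TCP [ 0.001  -0.014   0.2844] d [ 0.001  -0.0047 -1.    ] y [ 1.0e-04  1.0e+00 -4.7e-03] tips [ 0.0011 -0.0017  0.2593] [ 0.0011 -0.0267  0.2594] w 0.0008 q [-0.13  0.13  1.22 -0.    1.79 -1.41] F [ 0.2  0.1 -0.7]
top 1926 [ 0.5702 -0.0046  0.1991] (0.5722805261611938, -0.004679828882217407)
1
0.032 86 [0.1126 0.1141 0.1149]
0.04 30 [0.0499 0.1107 0.1122]
0.048 10 [0.035  0.0455 0.0549]
-1
0.032 118 [0.1127 0.1142 0.1161]
0.04 50 [0.075  0.1114 0.1137]
0.048 18 [0.0484 0.0544 0.0626]
```

View pics/wr9.png

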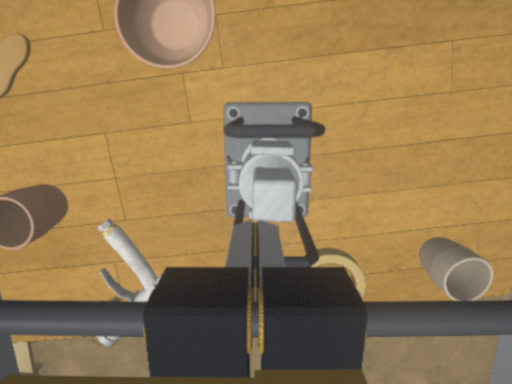

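The picture shows the coupling home at (270,185) with both arms folded down beside the cup, nothing held, and the bystanders in place. I hand in.

```bash
python3 -c "
from bench import robot
print(robot.close_job())"
```

```text
the job is handed in; nothing more can be done
None
```

The job is handed in at about 47 s: the coupling was stood up on the table, retaken and pushed home, both cam arms were swung down one after the other to their stops, and it was released. The last wrist view showed it seated with both arms folded down and nothing knocked over, but the hand-in returned no verdict.

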